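Crank the cassette dispenser empty

ROBOT

A 6-joint arm with a two-finger parallel gripper is mounted at the origin on a cart in front of the work surface, level with it; the furniture and walls round the work are solid. World frame = base frame: x ahead of the robot, y to its left, z up, the work surface at z = 0. Lengths are in m, angles in rad, forces in N, time in s.
With the tool pointing down it reaches from about 0.25 to 0.8 m from the base axis. Payload 3.9 kg.
Tool frame: the origin (TCP) lies on the centre line of the jaws, within the pads' length; the fingertips stand 11 mm ahead of it and the grasp point (between the pads) lies 8 mm behind it; z points along the fingers, y is the line along which they close (so a half turn about z gives the same grasp; the last joint's range is limited). The gripper opens to 85 mm and grips with 20 to 120 N. Pads are 22 mm wide; open, the fingers measure 114 mm over their backs; the gripper's body (76 mm by 85 mm) begins 54 mm behind the grasp point. The pads swing forward as they close: fully open they stand 13 mm farther back than shut.
Start: joints at [-1.33, 0.26, -0.138, 1.173, 0, 1.571], TCP at [0.125, -0.51, 0.242] pointing down, gripper open.
Joint ranges: [-2.78, 2.78], [-0.83, 1.72], [-1.28, 1.37], [-1.9, 2.12], [-1.57, 1.48], [-3.14, 3.14]. Speed limits (rad/s): [2.57, 2.57, 3.14, 3.14, 3.14, 3.14].

INTERFACE

Orientations are given as a unit quaternion [w, x, y, z].
In Python, from workcell import manip gives the robot as it stands.
- The arm moves only by the tool arm_command, never from a script. Its argument "series" is one flat list of numbers, 7 for each row, row after row: the shift along the world's x, y, z in mm, then the turn, a rotation vector about the world's x, y, z in rad, then the opening, from 0 (shut) to 1 (fully open). A call has exactly 8 rows; each row is the pose to reach, as a shift and turn from the pose commanded when the call began; what a row does not reach only later rows make up. A row lasts 1/10 s, in which the tool goes at most 50 mm and 8.59 degrees, less where a joint would pass 70% of its speed; a pose out of reach is approached as far as the arm can. A call with a gripper value outside its range is refused whole. The fingers move at their own pace and stop on an object; "force" is the grip in N (left out, the last holds). Time passes only in rows, so rows that repeat a pose let the fingers close, or fill a call up. It gives the time, the measured TCP pose, the force, the opening and the grip force at its end, in the units of the state.
- manip.sense(): the state, without advancing time (a new reading comes with each control period).
- manip.read_camera(name): name is "side" or "top" or "wrist"; returns the picture (384x512x3 uint8, red, green, blue); there is no depth.
- manip.camera_model(name): a dict with "mtx" (3x3 intrinsics, pixels), "k1" (the pictures are not rectified: a ray, as slopes to the right and down, at radius r is drawn at 1 + k1 r^2 times it, then the intrinsics apply), "rvec" (rotation vector, rad) and "tvec" (3), from world to camera coordinates, as OpenCV has them; the wrist camera has in their place "hand_eye" (4x4, takes a point from camera to tool coordinates, whose origin is the TCP and whose axes are the flange's). Camera axes: x right, y down, z forward; pixel columns grow to the right and rows downward; lengths in m; the calibration is good to about 2 mm. A picture is of the moment at which its call begins: read the wrist's pose just before it. camera_model takes no time and is no camera call.
- manip.finish_job(): hands the job in; it is judged then, once.
The state is a dict: "time": time; "joint_positions": joint angles; "joint_vel": joint speeds; "joint_torque": joint torques, N m; "tcp_pos": TCP position; "tcp_rot": TCP orientation; "ft_force": force on the tool from outside, world axes, zero at the start; "torque": the same for the moment, N m; "opening": finger opening in m; "gripper_force": force on a finger pad.
Only numpy, scipy, OpenCV 4.12 (cv2) and the standard library are available. Lean on these libraries where they do the work, as an engineer would, in place of code of your own. Each camera call takes 0.05 s, during which the arm holds its last target. There are 200 camera calls.

TASK

Run the cassette dispenser empty: hold its white upright handle and turn the crank three full turns clockwise (seen from above), steadily, keeping hold through the heavy part of each turn so that it neither springs back nor runs away (never faster than a turn a second), and leave it at home with the pusher fully back. The last of the three cassettes then stops part-way out of the mouth at the foot of the magazine: draw it out too, so that all three lie flat on the runway or in the tray, clear of the mouth. Leave the timer, bottle, vial and marker alone.

Things in the scene. Friction and masses are not known exactly. Their poses are not given: they have to be found in the camera images.
- dispenser: Hand-cranked dispenser for tissue cassettes, fixed to the bench. White base 108 x 256 x 17 mm (x -54..54, y -90..166 mm). Origin on the bench; z up, feeds toward its own -y. Deck top z 22 mm. Magazine tower x -19..19, y -90..-30 mm, up to z 160 mm; at its top a sloped loading flare overhangs the mouth by 34 mm (z 138..176 mm). Behind it (+y) pusher, rod and crank; in front (-y) runway and tray.
- crank_center (a point): Point on the vertical crank axis at the height of the handle's middle (z 84 mm); fixed to the dispenser.
- handle (a point): Middle of the white crank handle: an upright round grip 21 to 24 mm in diameter and 48 mm tall (z 58 to 106 mm), 55 mm from the crank axis, that spins freely on its pin, so the hand need not turn with it. At home it points to the machine's +y, away from the tower. Everything under the grip (arm, disc, rod) is below z 58 mm.
- crank (a joint): Crank angle in rad, 0 at the start (home), growing clockwise seen from above, unlimited; one turn (6.283) works the pusher forth and back once. Return springs make it heavy (about 12 N at the handle) shortly before half turn (2.1 rad past home); past half turn they drive it on just as strongly until near home, so hold it firmly. Near home it rests.
- pusher (a joint): Forward travel of the steel pusher in m: 0 fully back (crank home), 0.045 at half turn. It pushes the bottom cassette forward by 45 mm; as it comes back the rest of the stack drops.
- mouth (a point): Middle of the outlet slot's lower edge in the tower's front face, on the deck (z 22 mm), slot 9.5 mm high. A cassette here is close to the tower and under the flare, so an upright gripper strikes them: lean the tool 30 to 45 degrees, its upper end away from the tower (to the dispenser's -y). Beside the narrow runway in front there is free room for fingers down to the bench.
- cassette_low: White plastic cassette 28.5 mm wide (its x), 40 mm long (its y), 7 mm thick (z), 12 g, lowest of three in the magazine. Origin at the centre of its underside, sloped writing face to its -y. Comes out first and is pushed along the runway by the next two; each turn moves the row on by about 40 mm.
- cassette_mid: The same, middle of the stack; comes out second.
- cassette_top: The same, top of the stack; comes out third. After the third turn it lies on the runway behind the other two, 27 mm out of the mouth with 13 mm still inside, underside at z 22 mm. It slides freely and pushes the other two (touching it in front) along; its long sides overhang the runway by 2 mm and can be gripped.
- timer: White kitchen-style timer 58 x 58 x 20 mm, bystander. Origin at the centre of the underside.
- bottle_small: Small white bottle 42 mm wide, 78 mm tall, bystander. Origin at the centre of the underside.
- vial_1: Brown vial 22 mm wide, 48 mm tall, bystander. Origin at the centre of the underside.
- marker_blue: Marker 137 mm long lying on the bench, bystander.
- tray (a point): Middle of the delivery tray, on its top. A runway 24 mm wide and 5 mm thick, top z 22 mm like the deck, leads from the mouth (dispenser y -90 mm) along -y to the tray's end (y -268); narrower than a cassette. The tray round its far part (y -170..-268, 80 mm wide, 1 mm lower) has a 2 mm rim up to z 32 mm on the sides and the end.

How it is judged:
On the way, in this order (a step that is already met when the one before it is completed fails the run):
1. first full turn of the crank (value of joint crank above 5.9 rad).
2. second full turn of the crank (value of joint crank above 12.2 rad).
3. third full turn, the pusher back and the last cassette in the mouth (value of joint crank above 18.4 rad and value of joint pusher below 0.006 m and horizontal distance between cassette_top and mouth below 0.015 m), for 0.1 s.
At the end, for the whole second after the job is handed in: All three cassettes lie flat and at rest on the runway or in the tray, their centres at least 23 mm in front of the mouth (so 3 mm clear of it); the crank has made three turns and rests at home with the pusher within 6 mm of fully back (x of cassette_low in the frame of dispenser between -0.036 and 0.036 m and y of cassette_low in the frame of dispenser between -0.262 and -0.113 m and z of cassette_low in the frame of dispenser between 0.018 and 0.026 m and angle between each of cassette_low, cassette_mid, cassette_top's own z axis and vertical below 0.15 rad and linear speed of each of cassette_low, cassette_mid, cassette_top below 0.02 m/s and x of cassette_mid in the frame of dispenser between -0.036 and 0.036 m and y of cassette_mid in the frame of dispenser between -0.262 and -0.113 m and z of cassette_mid in the frame of dispenser between 0.018 and 0.026 m and x of cassette_top in the frame of dispenser between -0.036 and 0.036 m and y of cassette_top in the frame of dispenser between -0.262 and -0.113 m and z of cassette_top in the frame of dispenser between 0.018 and 0.026 m and value of joint pusher below 0.006 m and value of joint crank above 18.4 rad and velocity of joint crank below 0.1 rad/s); the robot touches nothing.
It fails at once if the crank runs away (faster than one turn a second) (velocity of joint crank above 6.28 rad/s).
It fails at once if the crank springs back or is turned backward (velocity of joint crank below -2.5 rad/s or value of joint crank below -0.5 rad).
It fails at once if the timer, bottle, vial or marker is moved more than 30 mm (distance of any of timer, bottle_small, vial_1, marker_blue from where it was at the start of the episode above 0.03 m).
It also fails if it takes over 69 s, if anything falls off the work surface, if the arm or the gripper's body presses on something with over 40 N, if the wrist force passes 120 N, or if a joint passes its speed limit or range.

## Working session

There is one attempt and no reset: what is moved stays moved. The work goes in short steps, Python scripts to look and compute and a tool call to move; the robot and the scene stay as the last step left them, time stands still between calls to the robot, and variables do not carry over. Pictures are saved under pics/ and viewed, at most 13 in all, crops included, and the job is handed in when it is done.

Besides the shell and the picture viewer there is one more tool, called after "Emit:" by a JSON object that holds its "op" and its "data", one argument or row to a line. arm_command: Moves the arm, as the interface text tells. Its arguments: {"type":"object","properties":{"series":{"type":"array","items":{"type":"number"}},"force":{"type":"number"}},"required":["series"]}

```bash
mkdir -p pics
python3 - <<'E'
from workcell import manip
import cv2
print(manip.sense())
for n in("top","side"):
    print(n,manip.camera_model(n)); cv2.imwrite(f"pics/{n}0.png",manip.read_camera(n)[:,:,::-1])
print(manip.camera_model("wrist"))
E
```

```text
{'time': 0.0, 'joint_positions': array([-1.33001562e+00,  2.60703444e-01, -1.39377843e-01,  1.17270009e+00,
       -1.70440322e-05,  1.57078859e+00]), 'joint_vel': array([-5.66417407e-05,  5.96947215e-04,  6.06345534e-05, -2.59109842e-03,
       -1.10214515e-03,  2.17201129e-03]), 'joint_torque': array([ 4.67774214e-05, -4.05679786e+01,  2.53921133e+01,  1.89124024e-02,
        1.74149454e-04, -3.80157239e-08]), 'tcp_pos': array([ 0.12502875, -0.50921226,  0.24145138]), 'tcp_rot': array([-9.84319840e-04,  9.92760875e-01,  1.20103534e-01, -1.27658749e-04]), 'ft_force': array([-0.87988115, -0.69039116,  0.90392865]), 'torque': array([-0.01007532, -0.00442914, -0.04674657]), 'gripper_force': 0.0, 'opening': 0.08544189139416267}
top {'mtx': array([[421.61642604,   0.        , 254.86643433],
       [  0.        , 421.61642604, 193.52277213],
       [  0.        ,   0.        ,   1.        ]]), 'k1': -0.12260246271990137, 'rvec': array([ 2.19969433, -1.99054983,  0.23663954]), 'tvec': array([0.03669174, 0.60337582, 0.91497979])}
side {'mtx': array([[383.54226706,   0.        , 248.8746513 ],
       [  0.        , 383.54226706, 190.63794585],
       [  0.        ,   0.        ,   1.        ]]), 'k1': -0.06454212424470376, 'rvec': array([ 1.96388634,  0.03453163, -0.00760682]), 'tvec': array([-0.57517881,  0.09721202,  0.97160621])}
{'mtx': array([[344.40967728,   0.        , 262.5865992 ],
       [  0.        , 344.40967728, 192.50082095],
       [  0.        ,   0.        ,   1.        ]]), 'k1': -0.048764114018593915, 'hand_eye': array([[-6.40995255e-04, -9.59327151e-01, -2.82295956e-01,
         7.26515516e-02],
       [ 9.99999227e-01, -3.14129411e-04, -1.20314117e-03,
        -1.71797950e-03],
       [ 1.06552853e-03, -2.82296509e-01,  9.59326611e-01,
        -1.32974152e-01],
       [ 0.00000000e+00,  0.00000000e+00,  0.00000000e+00,
         1.00000000e+00]])}
```

View pics/top0.png

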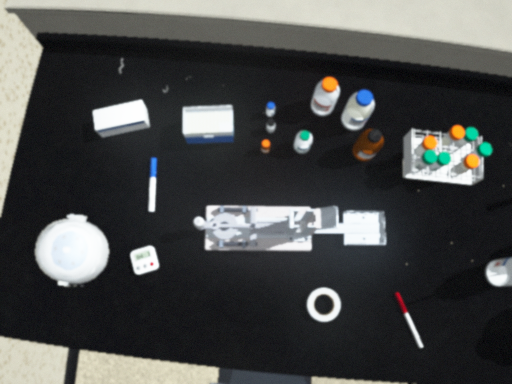

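View pics/side0.png

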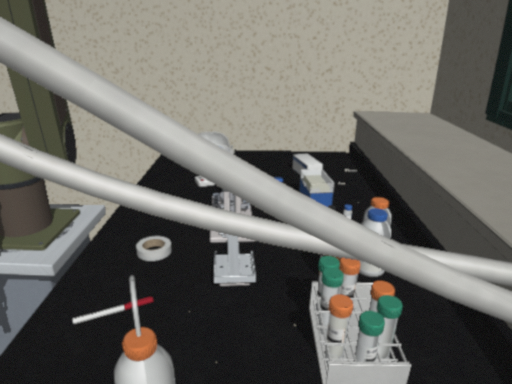

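The top view shows the dispenser base at about (205..313, 205..250), the tower near (325,220), the tray at (345..386, 210..245) and the handle at the left, near (200,222). The side view shows the arm's links passing in front of the tower. Next I'll enlarge the top view and measure.

```bash
cat > h.py <<'E'
import numpy as np, cv2
from workcell import manip
def cam(n):
    m=manip.camera_model(n); K=m["mtx"]; k=np.array([m["k1"],0,0,0,0.])
    if n=="wrist":
        s=manip.sense(); w,x,y,z=s["tcp_rot"]
        from scipy.spatial.transform import Rotation as R
        T=np.eye(4);T[:3,:3]=R.from_quat([x,y,z,w]).as_matrix();T[:3,3]=s["tcp_pos"]
        E=np.linalg.inv(T@m["hand_eye"]); return K,k,E[:3,:3],E[:3,3]
    return K,k,cv2.Rodrigues(m["rvec"])[0],m["tvec"]
def plane(c,uv,z):
    K,k,R,t=c; p=cv2.undistortPoints(np.array(uv,float).reshape(-1,1,2),K,k)[:,0]
    d=np.c_[p,np.ones(len(p))]@R; o=-R.T@t
    return o+d*((z-o[2])/d[:,2])[:,None]
def proj(c,P):
    K,k,R,t=c; return cv2.projectPoints(np.array(P,float).reshape(-1,1,3),cv2.Rodrigues(R)[0],t,K,k)[0][:,0]
E
python3 - <<'E'
from h import *
c=cam("top"); im=cv2.imread("pics/top0.png")
print(-c[2].T@c[3])
print(plane(c,[(205,206),(313,206),(313,250),(205,250)],.017).round(4))
print(plane(c,[(386,211),(386,245),(345,245),(345,211)],.03).round(4))
print(plane(c,[(200,222)],.106).round(4), plane(c,[(145,260)],.02))
cv2.imwrite("pics/topc.png",cv2.resize(im[195:260,190:395],None,fx=3.9,fy=3.9,interpolation=cv2.INTER_CUBIC))
E
```

```text
[0.37331697 0.0806926  1.02796879]
[[ 0.5655  0.2158  0.017 ]
 [ 0.592  -0.0476  0.017 ]
 [ 0.4844 -0.0551  0.017 ]
 [ 0.4587  0.2026  0.017 ]]
[[ 0.5944 -0.2258  0.03  ]
 [ 0.5112 -0.2286  0.03  ]
 [ 0.5021 -0.129   0.03  ]
 [ 0.5845 -0.1245  0.03  ]]
[[0.5116 0.2105 0.106 ]] [[0.41947254 0.3426231  0.02      ]]
```

View pics/topc.png

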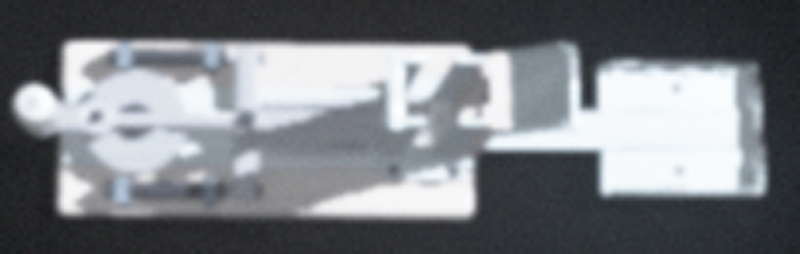

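The crop shows the base corners at crop (63,42), (473,47), (475,216), (58,213), the handle cap at (35,103), the disc near (130,120) and the tray corners at (600,62), (757,62), (766,192), (600,195).

Run:
```python
from h import *
c=cam("top")
f=lambda L:[(189.6+(x+.5)/3.9,194.6+(y+.5)/3.9) for x,y in L]
b=plane(c,f([(63,42),(473,46),(475,216),(58,213)]),.017)[:,:2]
t=plane(c,f([(599,62),(757,62),(766,192),(600,195)]),.032)[:,:2]
W=np.r_[b,t]; D=np.array([(54,166),(54,-90),(-54,-90),(-54,166),(40,-170),(40,-268),(-40,-268),(-40,-170)])/1e3
def fit(D,W):
    a=D-D.mean(0);w=W-W.mean(0)
    th=np.arctan2((a[:,0]*w[:,1]-a[:,1]*w[:,0]).sum(),(a*w).sum())
    R=np.array([[np.cos(th),-np.sin(th)],[np.sin(th),np.cos(th)]]);o=W.mean(0)-R@D.mean(0)
    return th,o,R,((W-D@R.T-o)*1e3).round(1)
for s in (slice(0,4),slice(0,8)):
    th,o,R,r=fit(D[s],W[s]);print(th,o,r.tolist())
hd=plane(c,f([(35,103)]),.106)[0,:2];print("handle",hd,R.T@(hd-o))
dd=plane(c,f([(130,120)]),.05)[0,:2];print("disc",dd,R.T@(dd-o))
g=cv2.inRange(cv2.imread("pics/side0.png"),(150,150,150),(255,255,255))
```

```text
0.09085159901257375 [0.52871976 0.0429407 ] [[-0.5, 0.7], [-0.5, -1.0], [0.7, -0.0], [0.3, 0.4]]
0.09172850118361588 [0.52866999 0.04388075] [[-0.3, -0.3], [-0.5, -2.0], [0.6, -0.9], [0.5, -0.5], [0.6, 1.8], [1.3, -0.4], [0.1, -1.6], [-2.3, 3.9]]
handle [0.51317642 0.21359626] [1.17497097e-04 1.70421217e-01]
disc [0.51722379 0.16344492] [-0.00044601  0.12010998]
```

Emit:
{"op": "arm_command", "data": {
  "series": [22, 41, 0, 0, 0, 0.08, 1, 44, 82, 0, 0, 0, 0.16, 1, 66, 123, 0, 0, 0, 0.24, 1, 88, 164, 0, 0, 0, 0.32, 1, 110, 205, 0, 0, 0, 0.4, 1, 132, 246, 0, 0, 0, 0.48, 1, 154, 287, 0, 0, 0, 0.56, 1, 176, 328, 0, 0, 0, 0.64, 1],
  "force": 80
}}

```text
time: 0.9
tcp_pos: [0.3014, -0.18, 0.2422]
tcp_rot: [0.0, 0.904, 0.427, 0.0]
ft_force: [0.8, -1.2, -0.6]
opening: 0.0857
gripper_force: 0.0
```

Emit:
{"op": "arm_command", "data": {
  "series": [22, 41, 0, 0, 0, 0.08, 1, 44, 82, 0, 0, 0, 0.16, 1, 66, 123, 0, 0, 0, 0.24, 1, 88, 164, 0, 0, 0, 0.32, 1, 110, 205, 0, 0, 0, 0.4, 1, 132, 246, 0, 0, 0, 0.48, 1, 154, 287, 0, 0, 0, 0.56, 1, 176, 328, 0, 0, 0, 0.64, 1]
}}

```text
time: 1.7
tcp_pos: [0.4775, 0.1481, 0.2419]
tcp_rot: [-0.0, 0.723, 0.691, -0.0]
ft_force: [0.8, -0.9, 0.4]
opening: 0.0855
gripper_force: 0.0
```

Emit:
{"op": "arm_command", "data": {
  "series": [18, 33, -10, 0, 0, 0.07, 1, 36, 66, -20, 0, 0, 0.14, 1, 36, 66, -30, 0, 0, 0.14, 1, 36, 66, -40, 0, 0, 0.14, 1, 36, 66, -50, 0, 0, 0.14, 1, 36, 66, -50, 0, 0, 0.14, 1, 36, 66, -50, 0, 0, 0.14, 1, 36, 66, -50, 0, 0, 0.14, 1]
}}

```text
time: 2.5
tcp_pos: [0.5134, 0.2116, 0.1931]
tcp_rot: [0.0, 0.675, 0.738, 0.001]
ft_force: [0.4, 0.4, 0.2]
opening: 0.0857
gripper_force: 0.0
```

Run:
```python
from h import *
s=manip.sense(); print(s["tcp_pos"],s["tcp_rot"],s["joint_positions"].round(3),s["ft_force"].round(2))
c=cam("wrist"); im=manip.read_camera("wrist")[:,:,::-1].copy()
cv2.imwrite("pics/w1raw.png",im)
for P,col in [((.5132,.2134,.106),(0,0,255)),((.5182,.158,.05),(0,255,0))]:
    u=proj(c,[P])[0]; print(u); cv2.circle(im,tuple(int(v) for v in u),4,col,1)
cv2.imwrite("pics/w1.png",im)
```

```text
[0.51336608 0.21157969 0.19308647] [2.55652261e-04 6.74975991e-01 7.37839475e-01 5.05331945e-04] [ 0.391  0.335 -0.161  1.073 -0.     1.873] [0.45 0.39 0.19]
[261.76023771 202.96224755]
[261.89797769 243.47392803]
```

View pics/w1.png

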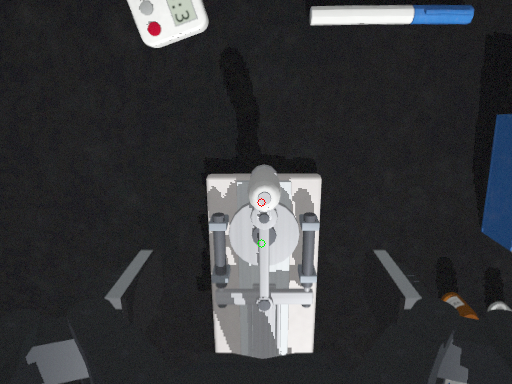

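The wrist view shows the handle cap at about (264,198), the disc centred near (264,236) and the base's far corners at (208,175) and (321,175). I'll cross-check these.

Run:
```python
from h import *
c=cam("wrist"); im=cv2.imread("pics/w1raw.png")
th=.0913;R=np.array([[np.cos(th),-np.sin(th)],[np.sin(th),np.cos(th)]]);o=np.array([.5287,.0432])
def show(n,uv,z):
    p=plane(c,[uv],z)[0,:2]; print(n,p.round(4),(R.T@(p-o)).round(4))
show("cap",(264,197),.106)
for z in(.03,.04,.05): show("disc",(264,236),z)
show("cL",(208,175),.017);show("cR",(321,175),.017)
show("pin",(264,218),.05)
cv2.imwrite("pics/w1c.png",cv2.resize(im[160:260,200:330],None,fx=6,fy=6,interpolation=cv2.INTER_CUBIC))
```

```text
cap [0.5145 0.2179] [0.0018 0.1752]
disc [0.5205 0.1567] [0.0022 0.1138]
disc [0.5201 0.161 ] [0.0021 0.1181]
disc [0.5196 0.1654] [0.0021 0.1225]
cL [0.4642 0.2072] [-0.0493  0.1692]
cR [0.5681 0.2164] [0.055  0.1689]
pin [0.5181 0.182 ] [0.0021 0.1392]
```

View pics/w1c.png

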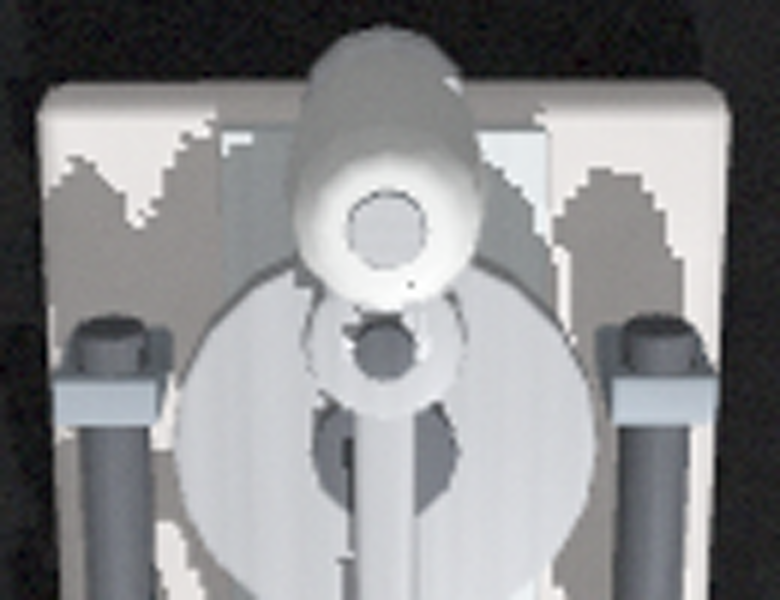

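The enlarged crop puts the cap centre at px (264.4,198.2). The two cameras differ by about 3 mm, so I'll use the mean, (0.514,0.215), then descend and grasp.

Emit:
{"op": "arm_command", "data": {
  "series": [0, 3, -30, 0, 0, 0, 1, 0, 3, -60, 0, 0, 0, 1, 0, 3, -85, 0, 0, 0, 1, 0, 3, -105, 0, 0, 0, 1, 0, 3, -112, 0, 0, 0, 1, 0, 3, -112, 0, 0, 0, 1, 0, 3, -112, 0, 0, 0, 0.5, 0, 3, -112, 0, 0, 0, 0.3],
  "force": 80
}}

```text
time: 3.35
tcp_pos: [0.5144, 0.2156, 0.0818]
tcp_rot: [0.001, 0.675, 0.738, 0.001]
ft_force: [-0.1, -0.2, -0.1]
opening: 0.0592
gripper_force: 0.0
```

Emit:
{"op": "arm_command", "data": {
  "series": [0, 0, 0, 0, 0, 0, 0.2, 0, 0, 0, 0, 0, 0, 0, 0, 0, 0, 0, 0, 0, 0, 0, 0, 0, 0, 0, 0, 0, 0, 0, 0, 0, 0, 0, 0, 0, 0, 0, 0, 0, 0, 0, 0, 0, 0, 0, 0, 0, 0, 0, 0, 0, 0, 0, 0, 0]
}}

```text
time: 4.15
tcp_pos: [0.5139, 0.2154, 0.0813]
tcp_rot: [0.0, 0.675, 0.738, 0.001]
ft_force: [0.2, -0.8, 5.8]
opening: 0.0218
gripper_force: 78.3
```

Run:
```python
from h import *
s=manip.sense(); print(s)
cv2.imwrite("pics/w2.png",manip.read_camera("wrist")[:,:,::-1])
th=.0913
for n in range(4):
  print([(round(1000*.055*(np.sin(a-th)-np.sin(n*np.pi/2-th)),0),round(1000*.055*(np.cos(a-th)-np.cos(n*np.pi/2-th)),0)) for a in n*np.pi/2+np.pi/16*np.arange(1,9)])
```

```text
{'time': 4.15, 'joint_positions': array([ 3.96946622e-01,  4.28192251e-01, -3.33957542e-01,  8.06803503e-01,
       -1.06557105e-04,  1.87780231e+00]), 'joint_vel': array([-0.00177596,  0.00032319,  0.00125712,  0.00117655, -0.0008718 ,
       -0.00120542]), 'joint_torque': array([ 1.27631826e-01, -4.28676331e+01,  2.01111174e+01, -3.11369346e-01,
        6.70555397e-02, -1.76500649e-03]), 'tcp_pos': array([0.51391181, 0.2153954 , 0.08130008]), 'tcp_rot': array([4.35368933e-04, 6.74603549e-01, 7.38179653e-01, 8.13930691e-04]), 'ft_force': array([ 0.16336049, -0.78882332,  5.8454901 ]), 'torque': array([-0.09783264,  0.16606832, -0.05007562]), 'gripper_force': 78.34849365055561, 'opening': 0.02178172147600527}
[(np.float64(11.0), np.float64(-0.0)), (np.float64(21.0), np.float64(-2.0)), (np.float64(31.0), np.float64(-6.0)), (np.float64(40.0), np.float64(-12.0)), (np.float64(48.0), np.float64(-20.0)), (np.float64(54.0), np.float64(-29.0)), (np.float64(58.0), np.float64(-39.0)), (np.float64(60.0), np.float64(-50.0))]
[(np.float64(-0.0), np.float64(-11.0)), (np.float64(-2.0), np.float64(-
[... 158 characters left out ...]
-54.0)), (np.float64(-39.0), np.float64(-58.0)), (np.float64(-50.0), np.float64(-60.0))]
[(np.float64(-11.0), np.float64(0.0)), (np.float64(-21.0), np.float64(2.0)), (np.float64(-31.0), np.float64(6.0)), (np.float64(-40.0), np.float64(12.0)), (np.float64(-48.0), np.float64(20.0)), (np.float64(-54.0), np.float64(29.0)), (np.float64(-58.0), np.float64(39.0)), (np.float64(-60.0), np.float64(50.0))]
[(np.float64(0.0), np.float64(11.0)), (np.float64(2.0), np.float64(21.0)), (np.float64(6.0), np.float64(31.0)), (np.float64(12.0), np.float64(40.0)), (np.float64(20.0), np.float64(48.0)), (np.float64(29.0), np.float64(54.0)), (np.float64(39.0), np.float64(58.0)), (np.float64(50.0), np.float64(60.0))]
```

View pics/w2.png

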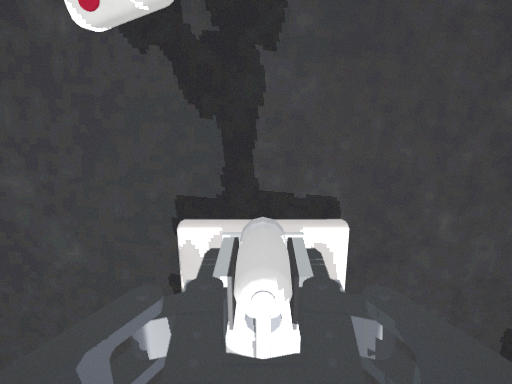

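The handle sits between the pads (opening 21.8 mm) and the grip is firm at 78 N. I'll turn it a quarter turn per call, starting with the first.

Emit:
{"op": "arm_command", "data": {
  "series": [11, 0, 0, 0, 0, 0, 0, 21, -2, 0, 0, 0, 0, 0, 31, -6, 0, 0, 0, 0, 0, 40, -12, 0, 0, 0, 0, 0, 48, -20, 0, 0, 0, 0, 0, 54, -29, 0, 0, 0, 0, 0, 58, -39, 0, 0, 0, 0, 0, 60, -50, 0, 0, 0, 0, 0]
}}

```text
time: 5.0
tcp_pos: [0.5737, 0.1679, 0.0813]
tcp_rot: [-0.002, 0.674, 0.739, 0.003]
ft_force: [-2.3, 8.5, 4.6]
opening: 0.0214
gripper_force: 78.4
```

Emit:
{"op": "arm_command", "data": {
  "series": [0, -11, 0, 0, 0, 0, 0, -2, -21, 0, 0, 0, 0, 0, -6, -31, 0, 0, 0, 0, 0, -12, -40, 0, 0, 0, 0, 0, -20, -48, 0, 0, 0, 0, 0, -29, -54, 0, 0, 0, 0, 0, -39, -58, 0, 0, 0, 0, 0, -50, -60, 0, 0, 0, 0, 0]
}}

```text
time: 5.8
tcp_pos: [0.5268, 0.1062, 0.0814]
tcp_rot: [0.002, 0.675, 0.738, 0.003]
ft_force: [2.9, 1.9, 2.0]
opening: 0.0215
gripper_force: 79.2
```

Emit:
{"op": "arm_command", "data": {
  "series": [-11, 0, 0, 0, 0, 0, 0, -21, 2, 0, 0, 0, 0, 0, -31, 6, 0, 0, 0, 0, 0, -40, 12, 0, 0, 0, 0, 0, -48, 20, 0, 0, 0, 0, 0, -54, 29, 0, 0, 0, 0, 0, -58, 39, 0, 0, 0, 0, 0, -60, 50, 0, 0, 0, 0, 0]
}}

```text
time: 6.6
tcp_pos: [0.4641, 0.1575, 0.0813]
tcp_rot: [-0.0, 0.674, 0.739, 0.002]
ft_force: [3.6, 4.0, 1.5]
opening: 0.0218
gripper_force: 79.2
```

Emit:
{"op": "arm_command", "data": {
  "series": [0, 11, 0, 0, 0, 0, 0, 2, 21, 0, 0, 0, 0, 0, 6, 31, 0, 0, 0, 0, 0, 12, 40, 0, 0, 0, 0, 0, 20, 48, 0, 0, 0, 0, 0, 29, 54, 0, 0, 0, 0, 0, 39, 58, 0, 0, 0, 0, 0, 50, 60, 0, 0, 0, 0, 0]
}}

```text
time: 7.4
tcp_pos: [0.5127, 0.2153, 0.0812]
tcp_rot: [-0.0, 0.674, 0.738, -0.001]
ft_force: [-1.6, -0.2, 11.2]
opening: 0.0218
gripper_force: 80.2
```

Run:
```python
from h import *
s=manip.sense(); print(s["tcp_pos"],s["ft_force"],s["opening"])
im=np.hstack([manip.read_camera("wrist")[:,:,::-1][:,100:420],cv2.resize(manip.read_camera("top")[190:265,185:265,::-1],None,fx=5,fy=5)[:384],
 ])
im=np.vstack([im,np.zeros((0,im.shape[1],3),np.uint8)])
t=cv2.resize(manip.read_camera("top")[190:265,265:395,::-1],None,fx=2.8,fy=2.8)
c=np.zeros((384+t.shape[0],im.shape[1],3),np.uint8);c[:384]=im;c[384:,:t.shape[1]]=t
cv2.imwrite("pics/t1.png",c)
```

```text
[0.512702   0.21530556 0.08121367] [-1.62039042 -0.19886462 11.15875148] 0.021810279596149642Traceback (most recent call last):
  File "<stdin>", line 3, in <module>
    return _nx.concatenate(arrs, 1, dtype=dtype, casting=casting)
           ~~~~~~~~~~~~~~~^^^^^^^^^^^^^^^^^^^^^^^^^^^^^^^^^^^^^^^
ValueError: all the input array dimensions except for the concatenation axis must match exactly, but along dimension 0, the array at index 0 has size 384 and the array at index 1 has size 375
```

Run:
```python
from h import *
cv2.imwrite("pics/t2.png",cv2.resize(manip.read_camera("top")[185:270,190:400,::-1],None,fx=3.8,fy=3.8))
```

```text
(no output)
```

View pics/t2.png

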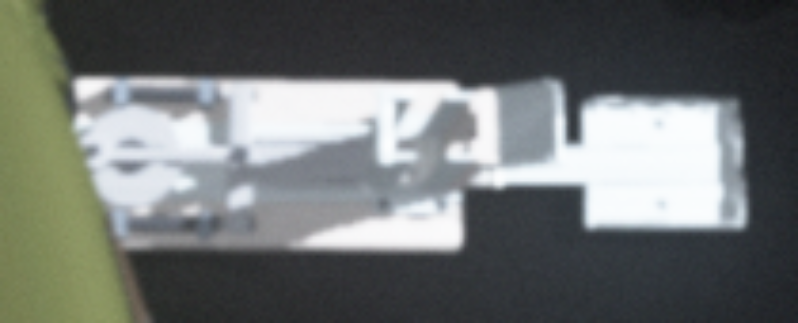

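A wider white edge now shows at the mouth (crop 495,178), so the first cassette is out and the crank is back home. Now turns two and three.

Emit:
{"op": "arm_command", "data": {
  "series": [11, 0, 0, 0, 0, 0, 0, 21, -2, 0, 0, 0, 0, 0, 31, -6, 0, 0, 0, 0, 0, 40, -12, 0, 0, 0, 0, 0, 48, -20, 0, 0, 0, 0, 0, 54, -29, 0, 0, 0, 0, 0, 58, -39, 0, 0, 0, 0, 0, 60, -50, 0, 0, 0, 0, 0]
}}

```text
time: 8.35
tcp_pos: [0.5737, 0.1676, 0.0813]
tcp_rot: [-0.002, 0.674, 0.739, 0.002]
ft_force: [-2.0, 9.7, 6.9]
opening: 0.0217
gripper_force: 79.8
```

Emit:
{"op": "arm_command", "data": {
  "series": [0, -11, 0, 0, 0, 0, 0, -2, -21, 0, 0, 0, 0, 0, -6, -31, 0, 0, 0, 0, 0, -12, -40, 0, 0, 0, 0, 0, -20, -48, 0, 0, 0, 0, 0, -29, -54, 0, 0, 0, 0, 0, -39, -58, 0, 0, 0, 0, 0, -50, -60, 0, 0, 0, 0, 0]
}}

```text
time: 9.15
tcp_pos: [0.5258, 0.106, 0.0813]
tcp_rot: [0.001, 0.675, 0.738, 0.002]
ft_force: [2.1, 4.1, 5.7]
opening: 0.022
gripper_force: 79.7
```

Emit:
{"op": "arm_command", "data": {
  "series": [-11, 0, 0, 0, 0, 0, 0, -21, 2, 0, 0, 0, 0, 0, -31, 6, 0, 0, 0, 0, 0, -40, 12, 0, 0, 0, 0, 0, -48, 20, 0, 0, 0, 0, 0, -54, 29, 0, 0, 0, 0, 0, -58, 39, 0, 0, 0, 0, 0, -60, 50, 0, 0, 0, 0, 0]
}}

```text
time: 9.95
tcp_pos: [0.4641, 0.1572, 0.0813]
tcp_rot: [-0.0, 0.674, 0.738, 0.002]
ft_force: [4.2, 3.8, 5.0]
opening: 0.0217
gripper_force: 79.5
```

Emit:
{"op": "arm_command", "data": {
  "series": [0, 11, 0, 0, 0, 0, 0, 2, 21, 0, 0, 0, 0, 0, 6, 31, 0, 0, 0, 0, 0, 12, 40, 0, 0, 0, 0, 0, 20, 48, 0, 0, 0, 0, 0, 29, 54, 0, 0, 0, 0, 0, 39, 58, 0, 0, 0, 0, 0, 50, 60, 0, 0, 0, 0, 0]
}}

```text
time: 10.75
tcp_pos: [0.5126, 0.2153, 0.0812]
tcp_rot: [-0.0, 0.674, 0.738, -0.001]
ft_force: [-2.3, 0.4, 10.0]
opening: 0.0218
gripper_force: 80.2
```

Emit:
{"op": "arm_command", "data": {
  "series": [11, 0, 0, 0, 0, 0, 0, 21, -2, 0, 0, 0, 0, 0, 31, -6, 0, 0, 0, 0, 0, 40, -12, 0, 0, 0, 0, 0, 48, -20, 0, 0, 0, 0, 0, 54, -29, 0, 0, 0, 0, 0, 58, -39, 0, 0, 0, 0, 0, 60, -50, 0, 0, 0, 0, 0]
}}

```text
time: 11.55
tcp_pos: [0.5737, 0.1676, 0.0813]
tcp_rot: [-0.002, 0.674, 0.739, 0.002]
ft_force: [-1.0, 8.5, 7.1]
opening: 0.0218
gripper_force: 79.8
```

Emit:
{"op": "arm_command", "data": {
  "series": [0, -11, 0, 0, 0, 0, 0, -2, -21, 0, 0, 0, 0, 0, -6, -31, 0, 0, 0, 0, 0, -12, -40, 0, 0, 0, 0, 0, -20, -48, 0, 0, 0, 0, 0, -29, -54, 0, 0, 0, 0, 0, -39, -58, 0, 0, 0, 0, 0, -50, -60, 0, 0, 0, 0, 0]
}}

```text
time: 12.35
tcp_pos: [0.5257, 0.106, 0.0813]
tcp_rot: [0.001, 0.675, 0.738, 0.002]
ft_force: [3.7, 3.3, 6.2]
opening: 0.0217
gripper_force: 79.7
```

Emit:
{"op": "arm_command", "data": {
  "series": [-11, 0, 0, 0, 0, 0, 0, -21, 2, 0, 0, 0, 0, 0, -31, 6, 0, 0, 0, 0, 0, -40, 12, 0, 0, 0, 0, 0, -48, 20, 0, 0, 0, 0, 0, -54, 29, 0, 0, 0, 0, 0, -58, 39, 0, 0, 0, 0, 0, -60, 50, 0, 0, 0, 0, 0]
}}

```text
time: 13.15
tcp_pos: [0.4641, 0.1572, 0.0813]
tcp_rot: [-0.0, 0.674, 0.738, 0.002]
ft_force: [3.6, 4.6, 5.0]
opening: 0.0215
gripper_force: 79.5
```

Emit:
{"op": "arm_command", "data": {
  "series": [0, 11, 0, 0, 0, 0, 0, 2, 21, 0, 0, 0, 0, 0, 6, 31, 0, 0, 0, 0, 0, 12, 40, 0, 0, 0, 0, 0, 20, 48, 0, 0, 0, 0, 0, 29, 54, 0, 0, 0, 0, 0, 39, 58, 0, 0, 0, 0, 0, 50, 60, 0, 0, 0, 0, 0]
}}

```text
time: 13.95
tcp_pos: [0.5126, 0.2153, 0.0812]
tcp_rot: [-0.0, 0.674, 0.738, -0.001]
ft_force: [-1.4, -0.5, 11.6]
opening: 0.0216
gripper_force: 80.2
```

Emit:
{"op": "arm_command", "data": {
  "series": [0, 0, 0, 0, 0, 0, 0, 0, 0, 0, 0, 0, 0, 0, 0, 0, 0, 0, 0, 0, 1, 0, 0, 0, 0, 0, 0, 1, 0, 0, 0, 0, 0, 0, 1, 0, 0, 0, 0, 0, 0, 1, 0, 0, 10, 0, 0, 0, 1, 0, 0, 30, 0, 0, 0, 1]
}}

```text
time: 14.75
tcp_pos: [0.5117, 0.2145, 0.1095]
tcp_rot: [-0.001, 0.675, 0.738, -0.002]
ft_force: [0.9, -0.6, 0.4]
opening: 0.0855
gripper_force: 0.0
```

Run:
```python
from h import *
s=manip.sense(); print(s["tcp_pos"],s["opening"],s["ft_force"])
c=cam("wrist");cv2.imwrite("pics/w3.png",manip.read_camera("wrist")[:,:,::-1])
```

```text
[0.51165874 0.2144702  0.10949539] 0.08545602302937866 [ 0.93477864 -0.6486773   0.41889656]
```

View pics/w3.png

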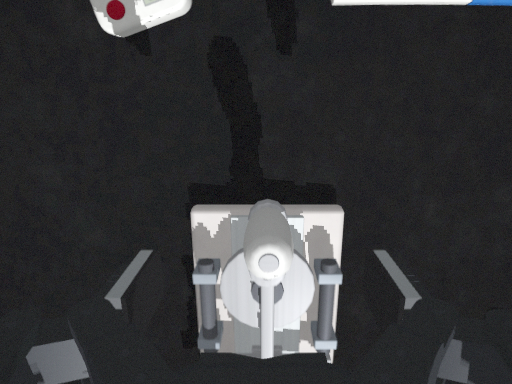

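The handle is released and rests at home, with its cap at (268,263). Next I'll go over the tower to the front, then lean the tool.

Emit:
{"op": "arm_command", "data": {
  "series": [0, 0, 40, 0, 0, 0, 1, 0, 0, 80, 0, 0, 0, 1, 0, -10, 120, 0, 0, 0, 1, 5, -50, 140, 0, 0, 0, 1, 10, -95, 140, 0, 0, 0, 1, 15, -140, 140, 0, 0, 0, 1, 20, -185, 140, 0, 0, 0, 1, 24, -230, 140, 0, 0, 0, 1]
}}

```text
time: 15.6
tcp_pos: [0.5373, -0.0166, 0.2511]
tcp_rot: [0.001, 0.674, 0.738, 0.0]
ft_force: [-0.4, 0.1, 0.3]
opening: 0.0854
gripper_force: 0.0
```

Emit:
{"op": "arm_command", "data": {
  "series": [4, -40, 0, 0, 0, 0, 1, 8, -80, 0, 0, 0, 0, 1, 10, -120, 0, 0.125, 0.011, 0, 1, 10, -120, 0, 0.25, 0.022, 0, 1, 10, -120, 0, 0.375, 0.034, 0, 1, 10, -120, 0, 0.5, 0.045, 0, 1, 10, -120, 0, 0.625, 0.057, 0, 1, 10, -120, 0, 0.747, 0.068, 0, 1]
}}

```text
time: 16.4
tcp_pos: [0.5477, -0.1357, 0.2514]
tcp_rot: [-0.271, 0.627, 0.686, 0.249]
ft_force: [-0.3, 0.2, 0.3]
opening: 0.0854
gripper_force: 0.0
```

Emit:
{"op": "arm_command", "data": {
  "series": [0, 0, -30, 0, 0, 0, 0.8, 0, 0, -60, 0, 0, 0, 0.65, 0, 0, -90, 0, 0, 0, 0.65, 0, 0, -120, 0, 0, 0, 0.65, 0, 0, -135, 0, 0, 0, 0.65, 0, 0, -135, 0, 0, 0, 0.65, 0, 0, -135, 0, 0, 0, 0.65, 0, 0, -135, 0, 0, 0, 0.65]
}}

```text
time: 17.2
tcp_pos: [0.5481, -0.1352, 0.1169]
tcp_rot: [-0.269, 0.628, 0.687, 0.247]
ft_force: [-1.0, 0.3, -0.5]
opening: 0.0559
gripper_force: 0.0
```

Run:
```python
from h import *
s=manip.sense(); print(s["tcp_pos"],s["tcp_rot"],s["joint_positions"].round(2),s["ft_force"])
c=cam("wrist");im=manip.read_camera("wrist")[:,:,::-1].copy();cv2.imwrite("pics/w4raw.png",im)
th=.0913;R=np.array([[np.cos(th),-np.sin(th)],[np.sin(th),np.cos(th)]]);o=np.array([.5295,.0455])
for d in [(-.014,-.117),(.014,-.117),(-.014,-.09),(.014,-.09),(.04,-.17),(-.04,-.17)]:
    u=proj(c,[np.r_[R@d+o,.029]])[0];print(d,u.round());cv2.circle(im,tuple(int(v) for v in u),3,(0,0,255),1)
cv2.imwrite("pics/w4.png",im)
```

```text
[ 0.54806668 -0.13522724  0.11692323] [-0.26939142  0.62757896  0.68733416  0.24727448] [-0.55  0.73  0.07  1.41  0.58  0.78] [-0.98396081  0.28849324 -0.54675967]
(-0.014, -0.117) [240. 214.]
(0.014, -0.117) [278. 214.]
(-0.014, -0.09) [241. 181.]
(0.014, -0.09) [277. 181.]
(0.04, -0.17) [318. 286.]
(-0.04, -0.17) [199. 286.]
```

View pics/w4.png

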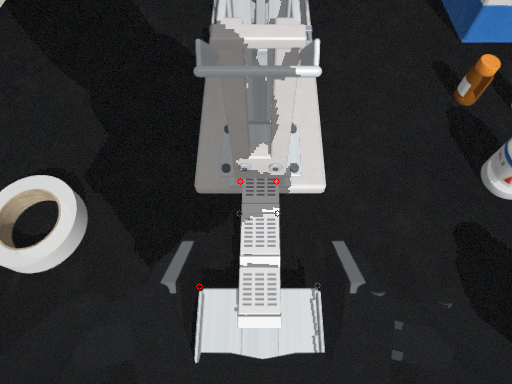

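The view shows the three cassettes in a row: the top one at rows 180–215 (still in the mouth), then mid to about 262 and low to 327, on a centre line near column 260. My model matches within about 2 mm. Next is the approach along the lean, then the grip.

Emit:
{"op": "arm_command", "data": {
  "series": [-2, 18, -22, 0, 0, 0, 0.65, -4, 36, -44, 0, 0, 0, 0.65, -6, 52, -64, 0, 0, 0, 0.65, -7, 62, -78, 0, 0, 0, 0.65, -8, 68, -86, 0, 0, 0, 0.65, -8, 70, -90, 0, 0, 0, 0.65, -8, 70, -90, 0, 0, 0, 0.65, -8, 70, -90, 0, 0, 0, 0.65],
  "force": 30
}}

```text
time: 18.05
tcp_pos: [0.54, -0.0655, 0.026]
tcp_rot: [-0.27, 0.628, 0.687, 0.247]
ft_force: [1.1, -0.0, 0.7]
opening: 0.0555
gripper_force: 0.0
```

Emit:
{"op": "arm_command", "data": {
  "series": [0, 0, 0, 0, 0, 0, 0.5, 0, 0, 0, 0, 0, 0, 0.4, 0, 0, 0, 0, 0, 0, 0.3, 0, 0, 0, 0, 0, 0, 0.2, 0, 0, 0, 0, 0, 0, 0.2, 0, 0, 0, 0, 0, 0, 0.2, 0, 0, 0, 0, 0, 0, 0.2, 0, 0, 0, 0, 0, 0, 0.2]
}}

```text
time: 18.85
tcp_pos: [0.5396, -0.065, 0.0257]
tcp_rot: [-0.27, 0.628, 0.687, 0.247]
ft_force: [0.8, -2.2, 5.6]
opening: 0.0278
gripper_force: 30.6
```

Run:
```python
from h import *
s=manip.sense(); print(s["tcp_pos"],s["opening"],s["gripper_force"],s["ft_force"])
cv2.imwrite("pics/w5.png",manip.read_camera("wrist")[:,:,::-1])
```

```text
[ 0.53957582 -0.06504268  0.02573594] 0.027842750960246892 30.59126168489456 [ 0.77314893 -2.22530215  5.59328923]
```

View pics/w5.png

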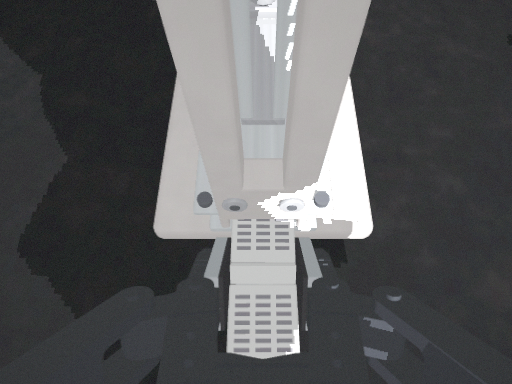

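The pads hold the cassette by its sides at about columns 220–310, rows 240–285 (opening 27.8 mm, 30 N). Now I'll pull it 32 mm along the runway.

Emit:
{"op": "arm_command", "data": {
  "series": [0.5, -4, 0, 0, 0, 0, 0.2, 1, -9, 0, 0, 0, 0, 0.2, 1.5, -14, 0, 0, 0, 0, 0.2, 2, -19, 0, 0, 0, 0, 0.2, 2.5, -24, 0, 0, 0, 0, 0.2, 2.5, -29, 0, 0, 0, 0, 0.2, 3, -32, 0, 0, 0, 0, 0.2, 3, -32, 0, 0, 0, 0, 0.2]
}}

```text
time: 19.7
tcp_pos: [0.5421, -0.0969, 0.0257]
tcp_rot: [-0.271, 0.628, 0.686, 0.247]
ft_force: [-0.2, 0.3, 6.2]
opening: 0.0278
gripper_force: 30.5
```

Emit:
{"op": "arm_command", "data": {
  "series": [0, 0, 0, 0, 0, 0, 0.2, 0, 0, 0, 0, 0, 0, 0.3, 0, 0, 0, 0, 0, 0, 0.4, 0, 0, 0, 0, 0, 0, 0.5, 0, 0, 0, 0, 0, 0, 0.65, 0, 0, 0, 0, 0, 0, 0.65, 0, 0, 0, 0, 0, 0, 0.65, 0, 0, 0, 0, 0, 0, 0.65]
}}

```text
time: 20.5
tcp_pos: [0.5422, -0.0969, 0.0252]
tcp_rot: [-0.271, 0.628, 0.687, 0.247]
ft_force: [0.7, 0.3, 0.5]
opening: 0.0555
gripper_force: 0.0
```

Emit:
{"op": "arm_command", "data": {
  "series": [0, -8, 9, 0, 0, 0, 0.65, 1, -25, 27, 0, 0, 0, 0.65, 2, -45, 50, 0, 0, 0, 0.65, 3, -65, 72, 0, 0, 0, 0.65, 4, -80, 90, 0, 0, 0, 0.65, 4, -80, 90, 0, 0, 0, 0.65, 4, -80, 90, 0, 0, 0, 0.65, 4, -80, 90, 0, 0, 0, 0.65]
}}

```text
time: 21.3
tcp_pos: [0.5455, -0.1757, 0.1143]
tcp_rot: [-0.272, 0.628, 0.687, 0.247]
ft_force: [-0.4, -0.3, -0.6]
opening: 0.0553
gripper_force: 0.0
```

Run:
```python
from h import *
s=manip.sense(); print(s["tcp_pos"],s["opening"],s["ft_force"])
c=cam("wrist");im=manip.read_camera("wrist")[:,:,::-1].copy()
th=.0913;R=np.array([[np.cos(th),-np.sin(th)],[np.sin(th),np.cos(th)]]);o=np.array([.5295,.0455])
for d in [(0,-.09),(0,-.113),(0,-.153),(0,-.193),(0,-.233)]:
    u=proj(c,[np.r_[R@d+o,.029]])[0];cv2.circle(im,tuple(int(v) for v in u),3,(0,0,255),1)
cv2.imwrite("pics/w6.png",im)
```

```text
[ 0.54552217 -0.17572979  0.11425147] 0.055260434546334974 [-0.37063845 -0.29158032 -0.61579044]
```

View pics/w6.png

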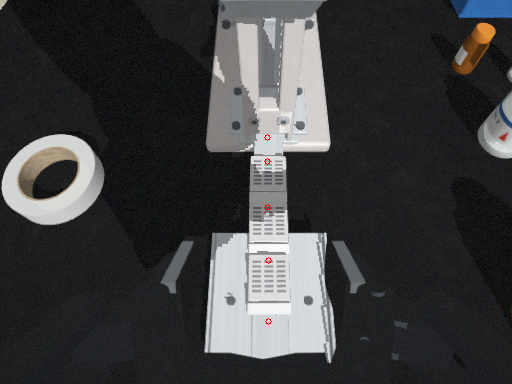

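All three lie flat in a row. The rear edge of the last one is at row 156, well clear of the mouth (about 20 mm), and the front of the low one is at row 310, inside the tray. Handing in.

```bash
python3 -c "
from workcell import manip
print(manip.finish_job())"
```

```text
the job is handed in; nothing more can be done
None
```

I turned the crank three full turns and left it at home. All three cassettes lie flat on the runway and tray, clear of the mouth, and I handed the job in at about 21 s; no verdict came back.

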